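# Pick a control board from the card rack into the order drawer

## Task

Slide the circuit board with the yellow grip bar straight up out of its slot in the rack and stand it, bar up, on the yellow pad in the open drawer, setting it down rather than dropping it and letting go of it. Then push the drawer gently until it is fully shut. Leave the other boards in their slots and do not disturb the spray can, brake pad and bearing cup on the counter.

Things in the scene. Friction and masses are not known exactly. Their poses are not given: they have to be found in the camera images.
- rack: fixed black and grey card rack, 112 (x) x 176 (y) x 55 mm high. Origin: centre of its underside. Four upright slots at y = -72, -24, 24, 72 mm in its frame, each with a board parallel to its x-z plane. Slot floor 10 mm above the counter; the 8 mm wide slots hold only the last 10 mm of each end of a board, up to 55 mm above the counter; the middle is open
- board_yellow: the board to pick: upright green circuit board, 90 (x) x 5 thick (y) x 85 mm high (z), 0.12 kg, with a YELLOW grip bar centred on its top edge: 64 (x) x 10 (y) x 12 mm high, 73 to 85 mm above the lower edge. Origin: centre of its lower edge. Gap to a neighbour's bar 38 mm. It leaves the slot after 45 mm of lift
- board_red: same green circuit board, same size and origin, but with a red grip bar; stays in its slot
- board_blue: same green circuit board, same size and origin, but with a blue grip bar; stays in its slot
- board_white: same green circuit board, same size and origin, but with a white grip bar; stays in its slot
- unit: small drawer unit, fixed: blue housing 150 mm wide (y), 135 mm high, from x = 90 to 300 mm in its frame; its drawer slides out along its -x. Origin: on the counter, on the centre line, 90 mm in front (-x) of the housing's front face. The housing's opening passes things up to 129 mm above the counter
- drawer (a joint): how far the drawer is out, m: 0 = fully shut, starts about 0.13 to 0.15, stop at 0.16; light friction. At value q its four compartments are centred at x = 0.145 - q, y = -0.045, -0.015, 0.015, 0.045 m in the unit's frame, each 110 mm long (x), 26 mm wide (y), with 4 mm walls up to 62 mm and floor 12 mm above the counter
- drawer_front (a point): top edge of the outer (robot-side) face of the white drawer front, mid-width, 120 mm above the counter; axes as the unit's. The front is 146 mm wide, 12 mm thick, 8 to 120 mm above the counter, without a handle: push it to the unit's +x to shut the drawer. When shut, its outer face is 12 mm in front of the housing
- pad: yellow pad, loose, 84 x 22 x 4 mm, lying on the floor of one drawer compartment, along it; marks the compartment for the yellow board. Origin: centre of its underside, x along its length (the unit's x)
- carton_a: loose small white carton, 84 x 21 x 44 mm, in another compartment of the drawer; it may ride along with the drawer. Origin: centre of its underside, x along its length
- carton_b: loose small white carton, 84 x 21 x 36 mm, in another compartment of the drawer; it may ride along with the drawer. Origin: centre of its underside, x along its length
- carton_c: loose small white carton, 84 x 21 x 40 mm, in another compartment of the drawer; it may ride along with the drawer. Origin: centre of its underside, x along its length
- spray_can: bystander: red spray can, 52 mm across, 165 mm high, loose, standing. Origin: centre of its underside
- brake_pad: bystander: dark brake pad lying flat, 50 x 90 x 15 mm, loose, on the robot's side of the rack. Origin: centre of its underside
- bearing_cup: bystander: aluminium bearing cup, 48 mm across, 30 mm high, loose, in front of the drawer to one side. Origin: centre of its underside
Not all that is in view belongs to the job. Leave any purple look-alike of the board_red alone.

How it is judged (in metres and radians):
On the way, in this order (a step that is already met when the one before it is completed fails the run):
1. the yellow board is lifted clear of the rack, still upright (z of board_yellow in the frame of rack above 0.06 m and angle between board_yellow's own z axis and vertical below 0.6 rad), for 0.1 s.
2. the yellow board stands on the yellow pad, let go, with the drawer still open (z of board_yellow in the frame of pad between 0.001 and 0.013 m and y of board_yellow in the frame of pad between -0.019 and 0.019 m and x of board_yellow in the frame of pad between -0.03 and 0.03 m and angle between board_yellow's own z axis and vertical below 0.6 rad and angle between the x axis of board_yellow and the x axis of unit, either way round below 0.3 rad and contact force between board_yellow and the fingers below 0.1 N and value of joint drawer above 0.1 m), for 0.2 s.
At the end, for the whole second after the job is handed in: Drawer shut to 5 mm; yellow board at rest in it, let go, bar up within 0.6 rad (may lean), lower edge on the pad (1-13 mm above its origin, within 19 mm across, 30 mm along, 0.3 rad); other boards within 12 mm of their starts, upright; bystanders within 20 mm of theirs, can standing (z of board_yellow in the frame of pad between 0.001 and 0.013 m and y of board_yellow in the frame of pad between -0.019 and 0.019 m and x of board_yellow in the frame of pad between -0.03 and 0.03 m and angle between board_yellow's own z axis and vertical below 0.6 rad and angle between the x axis of board_yellow and the x axis of unit, either way round below 0.3 rad and value of joint drawer below 0.005 m and linear speed of board_yellow below 0.03 m/s and distance of each of board_red, board_blue, board_white from where it was at the start of the episode below 0.012 m and angle between each of board_red, board_blue, board_white's own z axis and vertical below 0.15 rad and distance of each of spray_can, brake_pad, bearing_cup from where it was at the start of the episode below 0.02 m and angle between spray_can's own z axis and vertical below 0.2 rad); the robot touches nothing.
It fails at once if another board is pulled up or shoved by more than 15 mm (distance of any of board_red, board_blue, board_white from where it was at the start of the episode above 0.015 m).
It fails at once if a bystander is shoved by more than 25 mm or the can tipped (distance of any of spray_can, brake_pad, bearing_cup from where it was at the start of the episode above 0.025 m or angle between spray_can's own z axis and vertical above 0.35 rad).
It fails at once if the yellow board is dropped (moves faster than 0.7 m/s while not held) (linear speed of board_yellow above 0.7 m/s and contact force between board_yellow and the fingers below 0.1 N).
It fails at once if the drawer is slammed (closing faster than 0.6 m/s) (velocity of joint drawer below -0.6 m/s).
It also fails if it takes over 64 s, if anything falls off the work surface, if the arm or the gripper's body presses on something with over 40 N, if the wrist force passes 120 N, or if a joint passes its speed limit or range.

## Robot

A 6-joint arm with a two-finger parallel gripper is mounted at the origin on the work surface. World frame = base frame: x ahead of the robot, y to its left, z up, the work surface at z = 0. Lengths are in mm, angles in rad, forces in N, time in s.
With the tool pointing down it reaches from about 350 to 775 mm from the base axis. Payload 7.3 kg.
Tool frame: the origin (TCP) lies at the centre of the arm's flange, where the gripper is bolted on; the fingertips stand 178 mm ahead of it and the grasp point (between the pads) lies 159 mm ahead of it; z points along the fingers, y is the line along which they close (so a half turn about z gives the same grasp; the last joint's range is limited). The gripper opens to 92 mm and grips with 3 to 60 N. Pads are 19 mm wide; open, the fingers measure 130 mm over their backs; the gripper's body (75 mm by 190 mm) begins 47 mm behind the grasp point.
Start: joints at [1.119, 0.342, 1.524, -0, 1.275, -0.146], TCP at [158.033, 500.653, 404.741] pointing down, gripper open.
Joint ranges: [-2.53, 2.53], [-0.77, 2.02], [0.04, 2.7], [-1, 4.14], [0.28, 2.66], [-3.11, 3.11]. Speed limits (rad/s): [2.57, 2.57, 3.14, 3.14, 3.14, 3.14].

## Interface

Orientations are given as [roll, pitch, yaw] about the fixed x, y, z axes, in that order (R = Rz(yaw) Ry(pitch) Rx(roll)).
In Python, from plant import * gives the robot as it stands. The module is installed in compiled form; this text tells all that it offers.
- The arm moves only by the shell command python3 -m inch 'ROWS'. ROWS is JSON, a list of rows, each a list of 5 numbers: the shift along the tool's x, y, z in m, then the turn about the tool's z in rad, then the opening, from 0 (shut) to 1 (fully open). In form: [[tx, ty, tz, spin, claw], ...]. A call has 1 to 8 rows; each row is the pose to reach, as a shift and turn from the pose commanded when the call began, along the tool's axes at that moment; what a row does not reach only later rows make up. A row lasts 1/12 s, in which the tool goes at most 41.7 mm and 7.16 degrees, less where a joint would pass 70% of its speed; a pose out of reach is approached as far as the arm can. A call with a gripper value outside its range is refused whole. The fingers move at their own pace and stop on an object; the grip force is fixed at half the most. Time passes only in rows, so rows that repeat a pose let the fingers close. It gives the time, the measured TCP pose, the force, the opening and the grip force at its end, in the units of the state.
- get_obs(): the state, without advancing time (a new reading comes with each control period).
- capture(name): name is "scene" or "side" or "wrist"; returns a dict with "color" (420x560x3 uint8, red, green, blue), "intrinsics" (3x3 intrinsics, pixels), "pose" (4x4, takes a point from camera to world coordinates). Camera axes: x right, y down, z forward; pixel columns grow to the right and rows downward; lengths in mm; the calibration is good to about 2 mm. A picture is of the moment at which its call begins. There is no depth.
- close_job(): hands the job in; it is judged then, once.
Trained networks look in a picture, given as the dict that the camera call returned (one of the last four; its "shot" number tells which), for a name from the list of things; names that differ only in an ending like _2 or _b are one class to them, and where a whole thing is asked for, a point or a joint stands for the part that bears it (a point fixed in the world has none). Each returns a list of dicts, best first, with "conf" (0 to 1); they miss things now and then, are a little off and sometimes report something else, mostly with a low value. They report only what shows in the picture. A call takes as long as a camera call. They do not tell look-alikes from the thing itself.
- look_for(picture, target): "rect" ([centre column, centre row, width, height] in pixels, round what is visible of it).
- trace(picture, target): "pixels" (420x560 bool, what is visible of it) and "rect" ([centre column, centre row, width, height] in pixels, round what is visible of it).
- tip_of(picture, target): "centre" ([column, row] in pixels: a listed point, or the origin of a listed thing).
The state is a dict: "time": time; "joint_positions": joint angles; "dq": joint speeds; "tau": joint torques, N m; "tool_pos": TCP position; "tcp_rot": TCP orientation; "contact_force": force on the tool from outside, world axes, zero at the start; "moment": the same for the moment, N m; "grip_width": finger opening in mm; "finger_force": force on a finger pad.
Only numpy, scipy, OpenCV 4.12 (cv2) and the standard library are available. Lean on these libraries where they do the work, as an engineer would, in place of code of your own. Each camera call takes 0.05 s, during which the arm holds its last target. There are 200 camera calls.

## Working session

There is one attempt and no reset: what is moved stays moved. The work goes in short steps, Python scripts to look and compute and a shell command to move; the robot and the scene stay as the last step left them, time stands still between calls to the robot, and variables do not carry over. Pictures are saved under pics/ and viewed, at most 11 in all, crops included, and the job is handed in when it is done.

```bash
mkdir -p pics; python3 - <<'E'
from plant import *
import cv2,numpy as np
o=get_obs();print({k:np.round(o[k],3).tolist() for k in ('time','tool_pos','tcp_rot','grip_width')})
ims=[]
for n in ("scene","side","wrist"):
    p=capture(n);cv2.imwrite(f"pics/{n}0.png",p["color"][:,:,::-1])
    print(n,np.round(p["intrinsics"],1).tolist(),np.round(p["pose"],3).tolist())
    for t in ("board_yellow","drawer_front","pad","rack","unit","board_red","spray_can","bearing_cup","brake_pad"):
        r=tip_of(p,t);print(t,[(np.round(a["centre"],1).tolist(),round(a["conf"],2)) for a in r[:4]])
E
```

```text
{'time': 0.0, 'tool_pos': [157.965, 500.529, 404.035], 'tcp_rot': [-3.14, -0.0, 2.836], 'grip_width': 91.807}
scene [[492.6, 0.0, 283.5], [0.0, 492.6, 201.1], [0.0, 0.0, 1.0]] [[0.504, 0.462, -0.729, 1307.59], [0.863, -0.294, 0.411, -424.873], [-0.025, -0.837, -0.547, 714.885], [0.0, 0.0, 0.0, 1.0]]
board_yellow [([389.0, 217.0], 0.61), ([237.1, 251.9], 0.3)]
drawer_front [([189.8, 222.6], 0.9)]
pad []
rack [([360.7, 227.1], 0.58)]
unit []
board_red [([379.8, 189.3], 0.92), ([368.0, 223.5], 0.76), ([190.5, 222.9], 0.7)]
spray_can [([276.6, 244.7], 0.72)]
bearing_cup [([235.6, 252.9], 0.55)]
brake_pad [([340.0, 201.4], 0.7)]
side [[410.0, 0.0, 277.3], [0.0, 410.0, 216.1], [0.0, 0.0, 1.0]] [[0.999, -0.026, 0.023, 486.578], [-0.035, -0.737, 0.675, -524.546], [-0.001, -0.676, -0.737, 717.657], [0.0, 0.0, 0.0, 1.0]]
board_yellow [([297.1, 167.4], 0.64)]
drawer_front [([272.0, 312.1], 0.8)]
pad [([311.9, 369.6], 0.67)]
rack []
unit [([310.9, 347.6], 0.94)]
board_red [([301.1, 185.3], 0.96), ([255.6, 153.0], 0.6), ([272.5, 299.6], 0.42)]
spray_can [([287.0, 262.4], 0.8)]
bearing_cup [([271.1, 300.6], 0.83)]
brake_pad [([247.1, 187.1], 0.57)]
wrist [[312.9, 0.0, 277.5], [0.0, 312.9, 213.0], [0.0, 0.0, 1.0]] [[0.301, 0.922, 0.244, 94.152], [0.954, -0.291, -0.077, 521.336], [-0.0, 0.256, -0.967, 384.608], [0.0, 0.0, 0.0, 1.0]]
board_yellow []
drawer_front []
pad []
rack []
unit []
board_red []
spray_can []
bearing_cup []
brake_pad []
```

View pics/scene0.png

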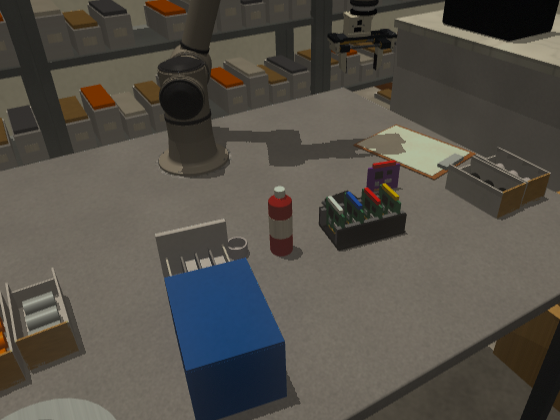

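View pics/side0.png

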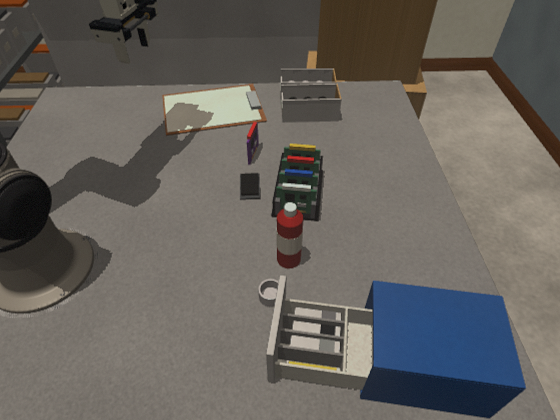

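The scene view shows the rack with the yellow board at its far end (scene 390,191; side 303,147), with the purple look-alike beside it on the robot's side. The can stands between the rack and the drawer, and the yellow pad is in the compartment nearest the side camera (side 312,366).

```bash
cat > h.py <<'E'
from plant import *
import cv2,numpy as np
def bp(p,uv,z):
    K,T=p["intrinsics"],p["pose"]; d=T[:3,:3]@np.linalg.solve(K,[uv[0],uv[1],1]); o=T[:3,3]
    return (o+d*(z-o[2])/d[2])
def tri(ps,uvs):
    A=np.zeros((3,3));b=np.zeros(3)
    for p,uv in zip(ps,uvs):
        d=p["pose"][:3,:3]@np.linalg.solve(p["intrinsics"],[uv[0],uv[1],1]);d/=np.linalg.norm(d)
        M=np.eye(3)-np.outer(d,d);A+=M;b+=M@p["pose"][:3,3]
    return np.linalg.solve(A,b)
HSV={"yellow":((22,130,90),(34,255,255)),"red":((0,170,90),(8,255,255)),"blue":((108,120,70),(125,255,255))}
def blobs(p,c,amin=20):
    m=cv2.inRange(cv2.cvtColor(p["color"],cv2.COLOR_RGB2HSV),*[np.array(v) for v in HSV[c]])
    n,l,s,ce=cv2.connectedComponentsWithStats(m)
    out=[]
    for i in range(1,n):
        if s[i,4]>=amin:
            r=cv2.minAreaRect(np.argwhere(l==i)[:,::-1].astype(np.float32))
            out.append((ce[i],s[i,4],cv2.boxPoints(r)))
    return out
def show():
    o=get_obs();return {k:np.round(o[k],3).tolist() for k in ('time','joint_positions','tool_pos','tcp_rot','contact_force','grip_width','finger_force')}
E
python3 - <<'E'
from h import *
a=capture("scene");b=capture("side")
for n,p in(("scene",a),("side",b)):
  for c in HSV:
    for ce,s,bx in blobs(p,c): print(n,c,np.round(ce,1),s,np.round(bx).astype(int).tolist(),np.round(bp(p,ce,90)).tolist())
# drawer/unit points
for t in("drawer_front","spray_can","bearing_cup","brake_pad","unit","pad"):
    A=tip_of(a,t);B=tip_of(b,t)
    for n,p,X in(("scene",a,A),("side",b,B)):
        if X:
            z=120 if t=="drawer_front" else 12 if t=="pad" else 0
            print(t,n,np.round(bp(p,X[0]["centre"],z)),round(X[0]["conf"],2))
E
python3 - <<'E'
import cv2
i=cv2.imread("pics/side0.png")[270:410,250:520]
cv2.imwrite("pics/crop1.png",cv2.resize(i,None,fx=2.9,fy=2.9,interpolation=cv2.INTER_CUBIC))
E
```

```text
scene yellow [390.3 190. ] 73 [[382, 184], [385, 182], [399, 196], [396, 198]] [569.0, 283.0, 90.0]
scene red [384.5 162.3] 56 [[373, 163], [395, 159], [395, 162], [373, 165]] [456.0, 360.0, 90.0]
scene red [372.4 194.4] 67 [[364, 188], [366, 186], [380, 200], [378, 202]] [562.0, 235.0, 90.0]
scene red [279.1 201.5] 178 [[268, 196], [290, 196], [290, 206], [268, 206]] [470.0, 35.0, 90.0]
scene blue [353.9 198.5] 73 [[346, 193], [349, 191], [362, 204], [360, 207]] [553.0, 188.0, 90.0]
side yellow [302.5 145.5] 67 [[290, 146], [290, 143], [315, 145], [315, 148]] [577.0, 284.0, 90.0]
side yellow [312.6 365.2] 74 [[289, 363], [289, 361], [335, 367], [335, 369]] [550.0, -266.0, 90.0]
side red [251.5 129.2] 53 [[247, 135], [253, 121], [256, 123], [250, 137]] [451.0, 357.0, 90.0]
side red [300.4 157.9] 93 [[287, 158], [287, 155], [313, 157], [313, 161]] [568.0, 237.0, 90.0]
side red [289.4 219.4] 287 [[277, 210], [302, 210], [302, 227], [277, 227]] [531.0, 41.0, 90.0]
side blue [298.5 171. ] 104 [[285, 172], [285, 168], [312, 170], [312, 174]] [560.0, 190.0, 90.0]
side blue [440.2 330.1] 9073 [[362, 368], [373, 280], [534, 300], [524, 388]] [767.0, -215.0, 90.0]
drawer_front scene [ 488. -187.  120.] 0.62
drawer_front side [ 489. -187.  120.] 0.89
spray_can scene [518.   8.   0.] 0.88
spray_can side [ 573. -151.    0.] 0.69
bearing_cup scene [482. -87.   0.] 0.72
bearing_cup side [489. -96.   0.] 0.66
brake_pad scene [438. 229.   0.] 0.43
brake_pad side [437. 242.   0.] 0.92
unit side [ 566. -199.    0.] 0.73
pad side [ 561. -243.   12.] 0.7
```

View pics/crop1.png

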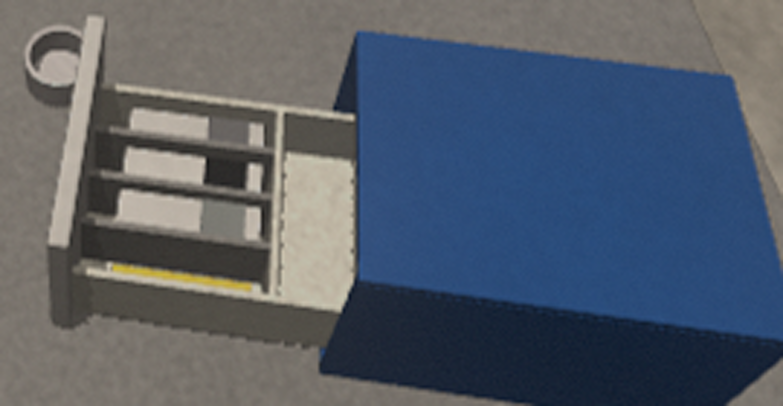

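The yellow pad lies in the right-hand compartment (unit y = -45 mm) and the other three hold cartons. Next I move above the rack for a close look.

```bash
python3 -m inch '[[-0.04,-0.007,0,-0.02,1],[-0.08,-0.014,0,-0.05,1],[-0.12,-0.021,0,-0.08,1],[-0.16,-0.028,0,-0.1,1],[-0.2,-0.035,0,-0.13,0.6],[-0.235,-0.042,0,-0.13,0.4],[-0.25,-0.045,0,-0.13,0.3],[-0.25,-0.045,0,-0.13,0.3]]'; python3 -c "
from h import *
print(show())"
```

```text
time: 2.87
tool_pos: [385.8, 380.6, 404.5]
tcp_rot: [-3.141, 0.001, 2.961]
contact_force: [-0.7, -0.1, 0.2]
grip_width: 69.6
finger_force: 0.0
{'time': 2.867, 'joint_positions': [0.637, 0.373, 1.478, -0.001, 1.29, -0.753], 'tool_pos': [385.829, 380.628, 404.483], 'tcp_rot': [-3.141, 0.001, 2.961], 'contact_force': [-0.703, -0.133, 0.152], 'grip_width': 69.619, 'finger_force': 0.0}
```

```bash
python3 -m inch '[[-0.04,-0.012,0,0,0.3],[-0.08,-0.024,0,0,0.3],[-0.12,-0.036,0,0,0.3],[-0.16,-0.048,0,0,0.3],[-0.19,-0.058,0,0,0.3],[-0.2,-0.062,0,0,0.3],[-0.2,-0.062,0,0,0.3],[-0.2,-0.062,0,0,0.3]]'; python3 - <<'E'
from h import *
print(show());p=capture("wrist");cv2.imwrite("pics/w1.png",p["color"][:,:,::-1])
for c in HSV:
    for ce,s,bx in blobs(p,c): print(c,np.round(ce,1),s,np.round(bp(p,ce,95),1).tolist(),[np.round(bp(p,q,95)[:2]).tolist() for q in bx])
E
```

```text
time: 3.53
tool_pos: [568.2, 287.2, 404.3]
tcp_rot: [3.142, -0.002, 2.966]
contact_force: [-0.0, -0.5, 0.0]
grip_width: 27.4
finger_force: 0.0
{'time': 3.533, 'joint_positions': [0.347, 0.553, 1.186, 0.001, 1.404, -1.048], 'tool_pos': [568.187, 287.154, 404.31], 'tcp_rot': [3.142, -0.002, 2.966], 'contact_force': [-0.034, -0.507, 0.029], 'grip_width': 27.427, 'finger_force': 0.0}
yellow [270.9 210.7] 671 [573.7, 280.0, 95.0] [[605.0, 269.0], [542.0, 281.0], [544.0, 290.0], [607.0, 279.0]]
yellow [339.6 281.9] 36 [659.2, 335.2, 95.0] [[650.0, 335.0], [651.0, 338.0], [666.0, 336.0], [666.0, 333.0]]
yellow [215.2 291. ] 63 [647.2, 208.6, 95.0] [[634.0, 210.0], [634.0, 213.0], [660.0, 208.0], [659.0, 205.0]]
red [343.1  57.4] 968 [452.8, 364.1, 95.0] [[450.0, 333.0], [440.0, 336.0], [456.0, 395.0], [466.0, 393.0]]
red [ 39.4 179.3] 163 [506.5, 73.5, 95.0] [[503.0, 59.0], [504.0, 89.0], [511.0, 88.0], [510.0, 57.0]]
red [221.4 210.5] 756 [565.3, 233.5, 95.0] [[535.0, 233.0], [536.0, 244.0], [599.0, 234.0], [597.0, 222.0]]
blue [176.  210.7] 280 [557.9, 190.9, 95.0] [[527.0, 186.0], [527.0, 198.0], [590.0, 188.0], [589.0, 176.0]]
```

View pics/w1.png

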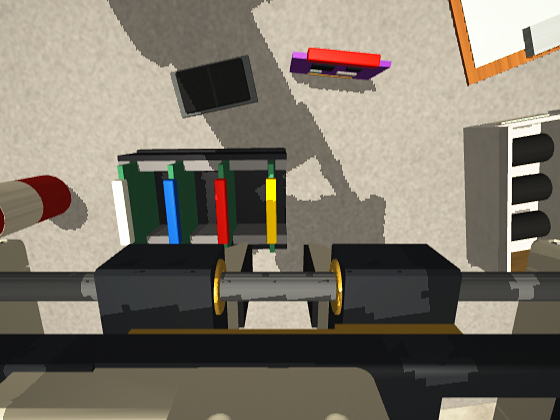

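Seen from above, the yellow bar runs vertically at (271,211), with red at (221,211) as its neighbour. That puts the bar centre at about (574, 280) with yaw -0.18.

```bash
python3 -m inch '[[-0.004,-0.003,0.02,0,0.3],[-0.006,-0.006,0.05,0,0.3],[-0.006,-0.006,0.08,0,0.3],[-0.006,-0.006,0.09,0,0.3],[-0.006,-0.006,0.09,0,0.3],[-0.006,-0.006,0.09,0,0.3],[-0.006,-0.006,0.09,0,0.3]]'; python3 - <<'E'
from h import *
o=get_obs();print(show());p=capture("wrist");cv2.imwrite("pics/w2.png",p["color"][:,:,::-1])
y=o["tcp_rot"][2];X=np.array([np.cos(y),np.sin(y)]);Y=np.array([np.sin(y),-np.cos(y)])
for c in HSV:
    for ce,s,bx in blobs(p,c,200):
        w=bp(p,ce,95)[:2];d=w-o["tool_pos"][:2];print(c,np.round(ce,1),s,np.round(w,1),"tool dx dy",np.round([d@X,d@Y],1),[np.round(bp(p,q,95)[:2]).tolist() for q in bx])
E
```

```text
time: 4.17
tool_pos: [573.8, 280.4, 317.1]
tcp_rot: [3.14, 0.003, 2.967]
contact_force: [-0.1, 0.4, -0.4]
grip_width: 27.8
finger_force: 0.0
{'time': 4.167, 'joint_positions': [0.335, 0.621, 1.31, 0.0, 1.207, -1.061], 'tool_pos': [573.798, 280.402, 317.073], 'tcp_rot': [3.14, 0.003, 2.967], 'contact_force': [-0.143, 0.364, -0.375], 'grip_width': 27.779, 'finger_force': 0.0}
yellow [275.8 228.3] 1254 [571.5 280.3] tool dx dy [ 2.2 -0.5] [[541.0, 280.0], [543.0, 290.0], [603.0, 280.0], [602.0, 270.0]]
red [383.2  12. ] 2310 [454.9 363.1] tool dx dy [131.5  60.8] [[452.0, 332.0], [441.0, 334.0], [457.0, 393.0], [468.0, 391.0]]
red [205.7 214.5] 1005 [553.8 235.9] tool dx dy [ 11.9 -47.3] [[534.0, 233.0], [535.0, 245.0], [575.0, 238.0], [573.0, 226.0]]
blue [141.3 213.4] 469 [545.6 193.7] tool dx dy [ 12.7 -90.3] [[526.0, 187.0], [527.0, 200.0], [567.0, 193.0], [566.0, 180.0]]
```

View pics/w2.png

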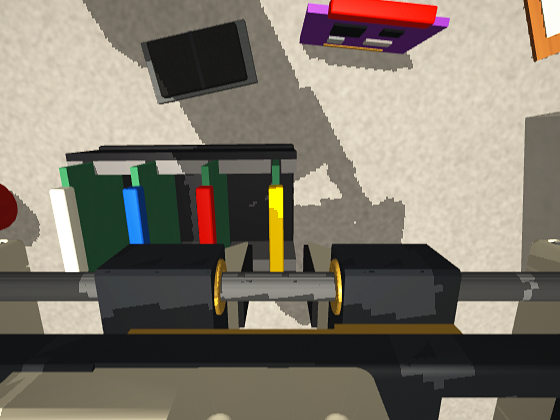

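The yellow bar at (276,228) sits midway between the fingers at columns 240 and 315, and aligned with them. I go down and grip.

```bash
python3 -m inch '[[0,0,0.02,0,0.3],[0,0,0.04,0,0.3],[0,0,0.058,0,0.3],[0,0,0.068,0,0.3],[0,0,0.068,0,0.3],[0,0,0.068,0,0.3],[0,0,0.068,0,0.15],[0,0,0.068,0,0]]';  python3 -m inch '[[0,0,0,0,0],[0,0,0,0,0],[0,0,0,0,0],[0,0,0,0,0]]'
```

```text
time: 4.88
tool_pos: [574.3, 279.7, 248.4]
tcp_rot: [3.14, 0.003, 2.966]
contact_force: [-0.7, 0.4, 0.8]
grip_width: 18.0
finger_force: 0.0
time: 5.22
tool_pos: [574.1, 279.6, 247.9]
tcp_rot: [3.14, 0.002, 2.966]
contact_force: [-0.1, -0.5, 4.9]
grip_width: 10.1
finger_force: 30.0
```

Gripped at 10 mm. I lift slowly at first.

```bash
python3 -m inch '[[0,0,-0.01,0,0],[0,0,-0.02,0,0],[0,0,-0.03,0,0],[0,0,-0.04,0,0],[0,0,-0.06,0,0],[0,0,-0.08,0,0],[0,0,-0.1,0,0],[0,0,-0.12,0,0]]';  python3 -m inch '[[0,0,-0.03,0,0],[0,0,-0.05,0,0],[0,0,-0.05,0,0],[0,0,-0.05,0,0]]'
python3 - <<'E'
from h import *
print(show())
a=capture("scene");b=capture("side");cv2.imwrite("pics/s2.png",b["color"][:,:,::-1])
for n,p in(("scene",a),("side",b)):
  for ce,s,bx in blobs(p,"yellow"): print(n,np.round(ce,1),s,np.round(bx).astype(int).tolist())
# unit pose: housing corners from sides
m=cv2.inRange(cv2.cvtColor(b["color"],cv2.COLOR_RGB2HSV),np.array((100,120,30)),np.array((125,255,255)))
for n,p in(("scene",a),("side",b)):
  for t in("drawer_front","unit"):
    r=trace(p,t)
    if r:
      c=max(cv2.findContours(r[0]["pixels"].astype(np.uint8),0,2)[0],key=cv2.contourArea)
      q=cv2.approxPolyDP(c,3,True)[:,0];print(n,t,r[0]["conf"],q.tolist())
      print("  z120/135:",[np.round(bp(p,v,120 if t!="unit" else 135)[:2]).tolist() for v in q])
E
```

```text
time: 5.88
tool_pos: [573.6, 279.5, 368.6]
tcp_rot: [3.141, 0.0, 2.966]
contact_force: [0.3, -0.3, -1.5]
grip_width: 9.7
finger_force: 30.0
time: 6.22
tool_pos: [573.6, 279.5, 418.3]
tcp_rot: [3.14, 0.003, 2.966]
contact_force: [-0.5, -0.4, -1.1]
grip_width: 9.7
finger_force: 30.0
{'time': 6.217, 'joint_positions': [0.333, 0.547, 1.159, 0.0, 1.433, -1.062], 'tool_pos': [573.631, 279.473, 418.294], 'tcp_rot': [3.14, 0.003, 2.966], 'contact_force': [-0.543, -0.384, -1.105], 'grip_width': 9.668, 'finger_force': 29.989}
scene [402.1 126.5] 24 [[398, 125], [399, 123], [406, 127], [405, 130]]
side [312.3 365.2] 75 [[289, 363], [289, 360], [335, 367], [335, 369]]
scene drawer_front 0.68 [[363, 189], [364, 218], [380, 218], [379, 199], [369, 189]]
  z120/135: [[568.0, 200.0], [660.0, 131.0], [678.0, 159.0], [620.0, 204.0], [575.0, 212.0]]
scene unit 0.71 [[224, 219], [155, 234], [195, 419], [221, 419], [286, 395], [284, 341], [246, 258], [230, 259]]
  z120/135: [[527.0, -126.0], [500.0, -263.0], [916.0, -345.0], [934.0, -316.0], [947.0, -227.0], [866.0, -182.0], [662.0, -144.0], [649.0, -170.0]]
side drawer_front 0.75 [[280, 276], [266, 352], [268, 380], [273, 382], [280, 377], [362, 389], [372, 366], [372, 311], [288, 299], [286, 277]]
  z120/135: [[505.0, -119.0], [478.0, -256.0], [481.0, -298.0], [488.0, -301.0], [498.0, -294.0], [614.0, -316.0], [635.0, -283.0], [652.0, -192.0], [517.0, -165.0], [515.0, -121.0]]
side unit 0.58 [[279, 278], [266, 351], [271, 382], [282, 377], [354, 387], [361, 391], [361, 398], [486, 418], [525, 388], [502, 296], [374, 281], [365, 306], [354, 308], [286, 299], [286, 277]]
  z120/135: [[503.0, -133.0], [479.0, -261.0], [485.0, -307.0], [501.0, -300.0], [600.0, -318.0], [609.0, -323.0], [608.0, -333.0], [769.0, -364.0], [838.0, -327.0], [866.0, -181.0], [662.0, -145.0], [639.0, -191.0], [620.0, -194.0], [513.0, -174.0], [515.0, -131.0]]
```

The board is out. I carry it high above the can, aligned with the unit, to a spot slightly short of the pad for a wrist look.

```bash
python3 -m inch '[[0,0,-0.02,0,0],[0,-0.01,-0.035,0,0],[0,-0.04,-0.035,0,0],[0,-0.08,-0.035,0,0],[0,-0.12,-0.035,0,0],[0,-0.16,-0.035,0,0],[0,-0.2,-0.035,0,0],[0,-0.24,-0.035,0,0]]';  python3 -m inch '[[0,-0.04,0,0,0],[0,-0.08,0,0,0],[-0.002,-0.12,0,0,0],[-0.004,-0.16,0,0,0],[-0.006,-0.2,0,0,0],[-0.006,-0.235,0,0,0],[-0.006,-0.242,0,0,0],[-0.006,-0.242,0,0,0]]'; python3 -m inch '[[0,0,0.02,0,0],[0,0,0.04,0,0],[0,0,0.04,0,0],[0,0,0.04,0,0]]'
python3 - <<'E'
from h import *
print(show())
p=capture("wrist");cv2.imwrite("pics/w3.png",p["color"][:,:,::-1])
for ce,s,bx in blobs(p,"yellow"): print(np.round(ce,1),s,np.round(bx).astype(int).tolist(),[np.round(bp(p,v,16)[:2]).tolist() for v in bx])
E
```

```text
time: 7.18
tool_pos: [531.1, 41.6, 451.2]
tcp_rot: [-3.142, -0.001, 2.966]
contact_force: [-0.3, -0.5, -1.6]
grip_width: 9.6
finger_force: 30.0
time: 7.85
tool_pos: [494.9, -198.4, 450.9]
tcp_rot: [3.141, -0.001, 2.962]
contact_force: [0.8, 0.0, -1.1]
grip_width: 9.5
finger_force: 30.0
time: 8.18
tool_pos: [495.6, -194.8, 411.1]
tcp_rot: [3.14, -0.002, 2.967]
contact_force: [0.1, 0.6, -0.5]
grip_width: 9.7
finger_force: 30.0
{'time': 8.183, 'joint_positions': [-0.519, 0.352, 1.492, 0.001, 1.301, -1.915], 'tool_pos': [495.621, -194.789, 411.096], 'tcp_rot': [3.14, -0.002, 2.967], 'contact_force': [0.127, 0.551, -0.473], 'grip_width': 9.684, 'finger_force': 29.989}
[277.3 240.4] 1310 [[267, 210], [288, 210], [288, 271], [267, 271]] [[520.0, -212.0], [525.0, -186.0], [606.0, -200.0], [601.0, -227.0]]
[245.5 229. ] 463 [[238, 215], [253, 215], [253, 243], [238, 243]] [[520.0, -248.0], [524.0, -230.0], [560.0, -237.0], [557.0, -256.0]]
[277.5 314.6] 566 [[268, 329], [268, 301], [288, 301], [288, 329]] [[686.0, -241.0], [644.0, -233.0], [649.0, -207.0], [691.0, -214.0]]
```

View pics/w3.png

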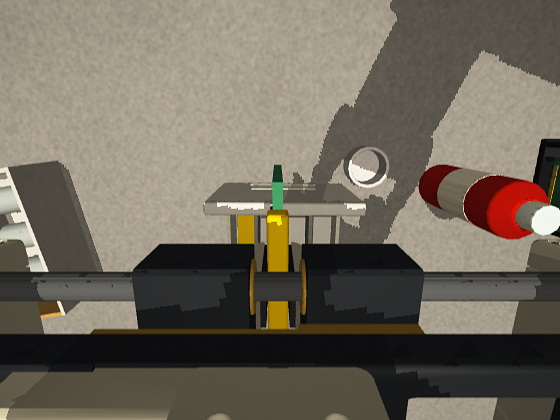

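The wrist view shows the pad (yellow strip, columns 238-253, rows 215-243) to the left of the held board. The drawer front's top runs from (204,203) to (366,214).

```bash
python3 - <<'E'
from h import *
o=get_obs();p=capture("wrist");y=o["tcp_rot"][2]
X=-np.array([np.cos(y),np.sin(y)]);Y=np.array([np.sin(y),-np.cos(y)]);T=o["tool_pos"][:2]
U=lambda w:np.round([(w-T)@X,(w-T)@Y],1)
g=cv2.cvtColor(p["color"],cv2.COLOR_RGB2GRAY)
for c in(220,240,310,330,350): print(c,g[180:222,c].tolist())
for r in(204,208,211): 
    print(r,"L",g[r,196:212].tolist(),"R",g[r,358:374].tolist())
for q in((204,203),(366,203),(204,214),(366,214)): print(q,U(bp(p,q,120)[:2]))
for q in((238,240),(253,240),(245,215)): print("pad",q,U(bp(p,q,16)[:2]))
r=tip_of(p,"drawer_front");print([(a["conf"],U(bp(p,a["centre"],120)[:2])) for a in r])
for q in((277.5,220),): print("bar",U(bp(p,q,o["tool_pos"][2]-153)[:2]))
b=capture("side");r=tip_of(b,"drawer_front");print([(a["conf"],U(bp(b,a["centre"],120)[:2])) for a in r])
E
```

```text
220 [165, 164, 161, 162, 167, 152, 112, 90, 93, 95, 94, 94, 93, 93, 96, 94, 94, 95, 96, 95, 87, 177, 241, 249, 229, 141, 147, 148, 147, 144, 143, 142, 138, 150, 164, 159, 159, 159, 161, 164, 166, 163]
240 [166, 135, 88, 92, 94, 94, 93, 93, 94, 94, 95, 93, 94, 94, 93, 95, 95, 96, 96, 94, 99, 178, 236, 244, 243, 243, 243, 245, 220, 139, 143, 146, 140, 118, 122, 139, 138, 138, 137, 138, 138, 138]
310 [174, 140, 83, 96, 101, 91, 91, 130, 130, 75, 78, 78, 79, 79, 78, 77, 78, 77, 79, 79, 75, 93, 127, 148, 158, 155, 155, 153, 153, 151, 151, 150, 147, 131, 108, 100, 101, 102, 102, 100, 100, 101]
330 [166, 166, 137, 93, 94, 95, 95, 95, 95, 94, 94, 95, 95, 96, 97, 94, 95, 95, 95, 95, 86, 87, 119, 146, 157, 155, 155, 155, 153, 152, 152, 151, 150, 141, 102, 113, 157, 156, 154, 155, 156, 157]
350 [81, 123, 161, 161, 166, 168, 166, 165, 165, 141, 97, 90, 93, 96, 95, 94, 93, 93, 94, 93, 90, 114, 192, 237, 243, 243, 243, 245, 222, 145, 150, 150, 149, 143, 146, 158, 160, 159, 157, 156, 159, 167]
204 L [166, 165, 164, 165, 163, 164, 163, 162, 121, 138, 149, 149, 148, 147, 148, 148] R [242, 241, 241, 241, 240, 241, 243, 238, 107, 85, 89, 89, 88, 87, 87, 85]
208 L [166, 166, 162, 162, 162, 164, 167, 173, 130, 128, 147, 144, 143, 144, 143, 145] R [145, 145, 140, 251, 220, 222, 227, 193, 56, 87, 86, 86, 86, 88, 90, 88]
211 L [170, 170, 166, 163, 163, 168, 170, 172, 141, 122, 144, 141, 140, 143, 142, 142] R [150, 150, 151, 150, 151, 151, 151, 149, 83, 87, 90, 89, 88, 87, 88, 87]
(204, 203) [ -4.3 -65.3]
(366, 203) [-4.3 79.2]
(204, 214) [  5.9 -65.9]
(366, 214) [ 5.8 80. ]
pad (238, 240) [ 68. -50.]
pad (253, 240) [ 68.  -30.9]
pad (245, 215) [ 35.  -40.2]
[(0.65, array([-6.9,  6.1]))]
bar [-28.7   0.3]
[(0.85, array([-3.,  1.]))]
```

Target relative to the TCP: 62 mm further along and 38 mm to the right. The front edge and the pad's own edge agree on that.

```bash
python3 -m inch '[[-0.03,-0.019,0,0,0],[-0.055,-0.034,0,0,0],[-0.062,-0.0385,0,0,0],[-0.062,-0.0385,0.03,0,0],[-0.062,-0.0385,0.06,0,0],[-0.062,-0.0385,0.075,0,0],[-0.062,-0.0385,0.075,0,0],[-0.062,-0.0385,0.075,0,0]]'
python3 - <<'E'
from h import *
print(show())
p=capture("wrist");b=capture("side")
im=np.hstack([cv2.resize(p["color"][120:300,180:400],None,fx=1.8,fy=1.8),cv2.resize(b["color"][230:410,210:430],None,fx=1.8,fy=1.8)])
cv2.imwrite("pics/w4.png",im[:,:,::-1])
E
```

```text
time: 9.1
tool_pos: [549.8, -244.8, 336.9]
tcp_rot: [3.141, -0.001, 2.966]
contact_force: [-0.7, -0.0, -1.2]
grip_width: 9.8
finger_force: 30.0
{'time': 9.1, 'joint_positions': [-0.546, 0.539, 1.401, 0.0, 1.202, -1.941], 'tool_pos': [549.774, -244.781, 336.876], 'tcp_rot': [3.141, -0.001, 2.966], 'contact_force': [-0.659, -0.004, -1.183], 'grip_width': 9.779, 'finger_force': 29.989}
```

View pics/w4.png

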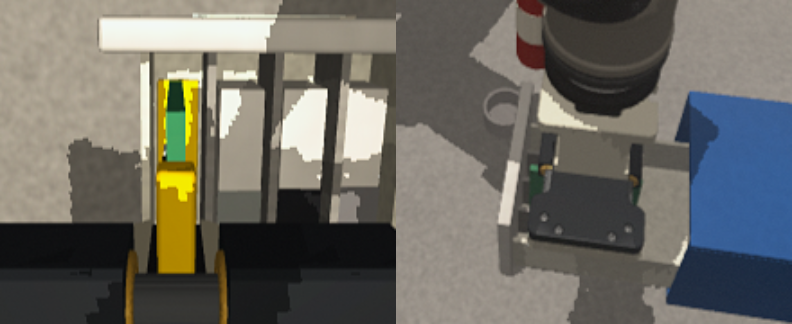

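The board (crop column 176) is centred over the pad (columns 158-198), behind the drawer front. I lower it, slowly at the end.

```bash
python3 -m inch '[[0,0,0.02,0,0],[0,0,0.04,0,0],[0,0,0.055,0,0],[0,0,0.065,0,0],[0,0,0.072,0,0],[0,0,0.076,0,0],[0,0,0.079,0,0],[0,0,0.079,0,0]]'; python3 -m inch '[[0,0,0.001,0,0],[0,0,0.002,0,0],[0,0,0.003,0,0],[0,0,0.003,0,0],[0,0,0.003,0,0]]'
```

```text
time: 9.87
tool_pos: [549.9, -244.9, 258.0]
tcp_rot: [-3.141, 0.001, 2.966]
contact_force: [-0.7, 0.5, -1.8]
grip_width: 9.7
finger_force: 30.0
time: 10.28
tool_pos: [549.8, -244.9, 254.8]
tcp_rot: [3.142, 0.0, 2.966]
contact_force: [0.5, 0.7, -2.1]
grip_width: 9.6
finger_force: 30.0
```

```bash
python3 -m inch '[[0,0,0.001,0,0],[0,0,0.001,0,0],[0,0,0.001,0,0]]'; python3 -m inch '[[0,0,0.001,0,0],[0,0,0.001,0,0],[0,0,0.001,0,0]]'
```

```text
time: 10.53
tool_pos: [549.8, -244.9, 253.9]
tcp_rot: [-3.142, 0.0, 2.966]
contact_force: [-0.0, 0.9, -0.7]
grip_width: 9.5
finger_force: 30.0
time: 10.78
tool_pos: [550.1, -245.0, 253.8]
tcp_rot: [-3.141, 0.002, 2.966]
contact_force: [-0.3, 1.4, 6.3]
grip_width: 9.5
finger_force: 30.0
```

Contact at 6 N, so I release gently.

```bash
python3 -m inch '[[0,0,0,0,0.14],[0,0,0,0,0.18],[0,0,0,0,0.22],[0,0,0,0,0.27],[0,0,0,0,0.34],[0,0,0,0,0.42],[0,0,0,0,0.5],[0,0,0,0,0.6]]'; python3 -m inch '[[0,0,0,0,0.8],[0,0,0,0,1],[0,0,0,0,1],[0,0,0,0,1],[0,0,0,0,1],[0,0,0,0,1]]'
python3 - <<'E'
from h import *
p=capture("wrist");cv2.imwrite("pics/w5.png",p["color"][:,:,::-1])
E
```

```text
time: 11.45
tool_pos: [549.7, -244.9, 252.6]
tcp_rot: [3.141, -0.0, 2.966]
contact_force: [-0.2, 0.2, -0.2]
grip_width: 46.8
finger_force: 0.0
time: 11.95
tool_pos: [549.7, -244.8, 252.7]
tcp_rot: [3.141, 0.0, 2.966]
contact_force: [-0.2, -0.3, 0.5]
grip_width: 86.7
finger_force: 0.0
```

View pics/w5.png

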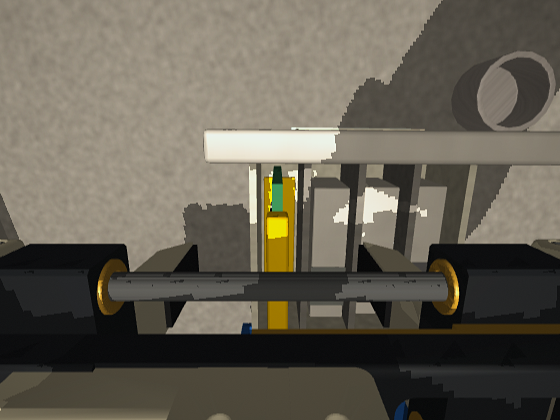

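The board stands nearly upright on the pad (bar at column 277, pad still visible around it), clear of both fingers. I go straight up, then back and around to the front of the drawer.

```bash
python3 -m inch '[[0,0,-0.01,0,1],[0,0,-0.03,0,1],[0,0,-0.06,0,1],[0,0,-0.1,0,1],[0,0,-0.13,0,1],[0,0,-0.14,0,1],[0,0,-0.14,0,0],[0,0,-0.14,0,0]]'; python3 -m inch '[[0.03,0.013,0,0,0],[0.065,0.028,0,0,0],[0.095,0.04,0,0,0],[0.11,0.045,0,0,0],[0.11,0.045,0,0,0],[0.11,0.045,0,0,0],[0.11,0.045,0.03,0,0],[0.11,0.045,0.06,0,0]]'
python3 -m inch '[[0,0,0.03,0,0],[0,0,0.055,0,0],[0,0,0.064,0,0],[0,0,0.064,0,0],[0,0,0.064,0,0]]'
python3 - <<'E'
from h import *
print(show());p=capture("wrist");b=capture("side")
im=np.hstack([cv2.resize(p["color"][150:350,150:400],None,fx=1.6,fy=1.6),cv2.resize(b["color"][220:420,180:430],None,fx=1.6,fy=1.6)])
cv2.imwrite("pics/w6.png",im[:,:,::-1])
E
```

```text
time: 12.67
tool_pos: [549.5, -244.7, 392.6]
tcp_rot: [3.142, 0.0, 2.966]
contact_force: [0.5, 0.8, -0.0]
grip_width: 82.9
finger_force: 0.0
time: 13.33
tool_pos: [450.5, -182.2, 332.4]
tcp_rot: [-3.14, 0.004, 2.966]
contact_force: [-0.3, -0.7, -0.6]
grip_width: 29.7
finger_force: 0.0
time: 13.75
tool_pos: [450.0, -181.8, 268.6]
tcp_rot: [3.141, -0.0, 2.966]
contact_force: [0.8, 1.1, 0.2]
grip_width: 0.8
finger_force: 0.0
{'time': 13.75, 'joint_positions': [-0.542, 0.433, 1.814, 0.0, 0.895, -1.937], 'tool_pos': [450.046, -181.839, 268.582], 'tcp_rot': [3.141, -0.0, 2.966], 'contact_force': [0.839, 1.059, 0.151], 'grip_width': 0.802, 'finger_force': 0.0}
```

View pics/w6.png

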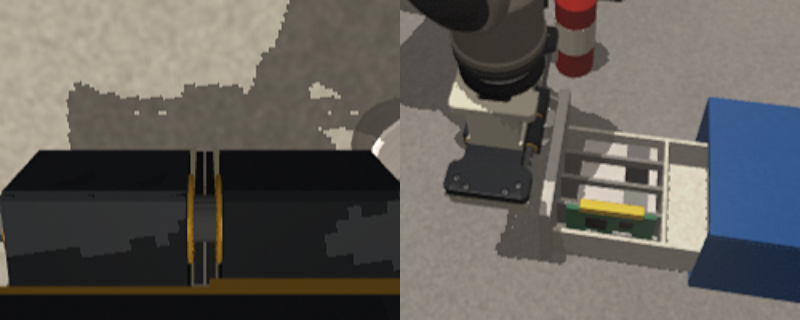

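The board stands in the drawer (right-hand crop, 612,212), and the fingers are in front of the drawer face. I push gently, about 8 mm per row.

```bash
python3 -m inch '[[-0.008,0,0,0,0],[-0.016,0,0,0,0],[-0.023,0,0,0,0],[-0.029,0,0,0,0],[-0.034,0,0,0,0],[-0.04,0,0,0,0],[-0.047,0,0,0,0],[-0.054,0,0,0,0]]'; python3 -m inch '[[-0.007,0,0,0,0],[-0.014,0,0,0,0],[-0.021,0,0,0,0],[-0.028,0,0,0,0],[-0.035,0,0,0,0],[-0.042,0,0,0,0],[-0.049,0,0,0,0],[-0.056,0,0,0,0]]'
```

```text
time: 14.52
tool_pos: [503.0, -190.9, 268.7]
tcp_rot: [3.141, -0.0, 2.966]
contact_force: [-2.7, -0.7, 1.4]
grip_width: 0.6
finger_force: 1.0
time: 15.18
tool_pos: [558.2, -200.7, 268.6]
tcp_rot: [3.141, -0.0, 2.966]
contact_force: [-1.6, -1.2, 0.2]
grip_width: 0.3
finger_force: 1.0
```

```bash
python3 - <<'E'
from h import *
b=capture("side");o=get_obs()
m=b["color"][220:420,180:430];cv2.imwrite("pics/s7.png",cv2.resize(m,None,fx=2,fy=2)[:,:,::-1])
for ce,s,bx in blobs(b,"yellow"): print(np.round(ce,1),s,np.round(bp(b,ce,98)))
r=tip_of(b,"drawer_front");print([(a["conf"],np.round(bp(b,a["centre"],120))) for a in r], show())
E
```

```text
[357.4 355.8] 183 [ 621. -257.   98.]
[] {'time': 15.283, 'joint_positions': [-0.474, 0.598, 1.505, 0.001, 1.038, -1.87], 'tool_pos': [558.785, -200.693, 268.7], 'tcp_rot': [3.141, 0.002, 2.966], 'contact_force': [0.199, 0.19, -0.486], 'grip_width': 0.224, 'finger_force': 0.0}
```

View pics/s7.png

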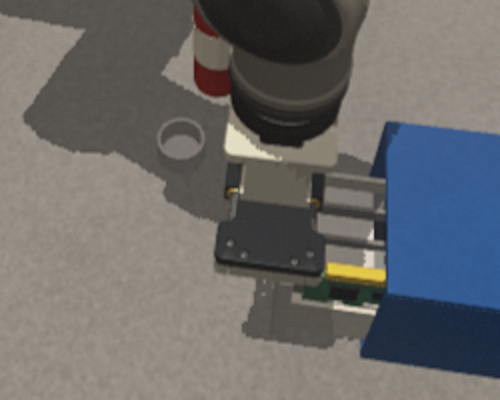

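The drawer and board move in together, with the yellow bar passing under the housing front. About 70 mm remain.

```bash
python3 -m inch '[[-0.006,0,0,0,0],[-0.013,0,0,0,0],[-0.02,0,0,0,0],[-0.027,0,0,0,0],[-0.034,0,0,0,0],[-0.041,0,0,0,0],[-0.047,0,0,0,0],[-0.052,0,0,0,0]]'; python3 -m inch '[[-0.003,0,0,0,0],[-0.006,0,0,0,0],[-0.009,0,0,0,0],[-0.012,0,0,0,0]]'
```

```text
time: 15.95
tool_pos: [609.6, -209.8, 268.6]
tcp_rot: [3.142, 0.0, 2.966]
contact_force: [-1.0, -0.0, -0.7]
grip_width: 0.1
finger_force: 0.9
time: 16.28
tool_pos: [620.8, -211.8, 268.7]
tcp_rot: [3.142, -0.0, 2.966]
contact_force: [-2.1, -0.4, -1.2]
grip_width: 0.3
finger_force: 0.9
```

```bash
python3 -m inch '[[-0.002,0,0,0,0],[-0.004,0,0,0,0],[-0.006,0,0,0,0]]'; python3 -m inch '[[-0.002,0,0,0,0],[-0.004,0,0,0,0],[-0.004,0,0,0,0]]'
```

```text
time: 16.53
tool_pos: [624.7, -212.6, 268.7]
tcp_rot: [3.141, -0.009, 2.966]
contact_force: [-22.8, 3.0, 12.1]
grip_width: 0.3
finger_force: 11.2
time: 16.78
tool_pos: [626.1, -212.9, 268.7]
tcp_rot: [3.14, -0.018, 2.966]
contact_force: [-31.2, 5.0, 17.2]
grip_width: 0.3
finger_force: 16.3
```

The force rose to 31 N against a hard stop. I back off, lift clear and verify.

```bash
python3 -m inch '[[0.004,0,0,0,0],[0.012,0,0,0,0],[0.03,0,0,0,0],[0.06,0,0,0,0],[0.08,0,0,0,0],[0.08,0,-0.03,0,0],[0.08,0,-0.07,0,0],[0.08,0,-0.11,0,0]]'; python3 -m inch '[[0.03,0,-0.03,0,0],[0.06,0,-0.06,0,0],[0.1,0,-0.06,0,0],[0.13,0,-0.06,0,0],[0.15,0,-0.06,0,0],[0.15,0,-0.06,0,0]]'
python3 - <<'E'
from h import *
print(show());a=capture("scene");b=capture("side")
im=np.hstack([a["color"][150:420,130:420],b["color"][130:400,230:520]])
cv2.imwrite("pics/end.png",cv2.resize(im,None,fx=1.35,fy=1.35)[:,:,::-1])
for p in(a,b):
    r=tip_of(p,"drawer_front");print([(a["conf"],np.round(bp(p,a["centre"],120))) for a in r])
E
```

```text
time: 17.45
tool_pos: [551.4, -199.4, 379.9]
tcp_rot: [3.141, -0.001, 2.966]
contact_force: [1.2, -0.6, 1.3]
grip_width: 0.2
finger_force: 0.0
time: 17.95
tool_pos: [401.3, -172.3, 439.9]
tcp_rot: [-3.141, 0.001, 2.965]
contact_force: [0.9, -0.1, 0.0]
grip_width: 0.6
finger_force: 0.0
{'time': 17.95, 'joint_positions': [-0.581, 0.149, 1.684, -0.0, 1.307, -1.976], 'tool_pos': [401.294, -172.311, 439.925], 'tcp_rot': [-3.141, 0.001, 2.965], 'contact_force': [0.912, -0.054, 0.01], 'grip_width': 0.596, 'finger_force': 0.0}
[]
[(0.73, array([ 640., -212.,  120.]))]
```

View pics/end.png

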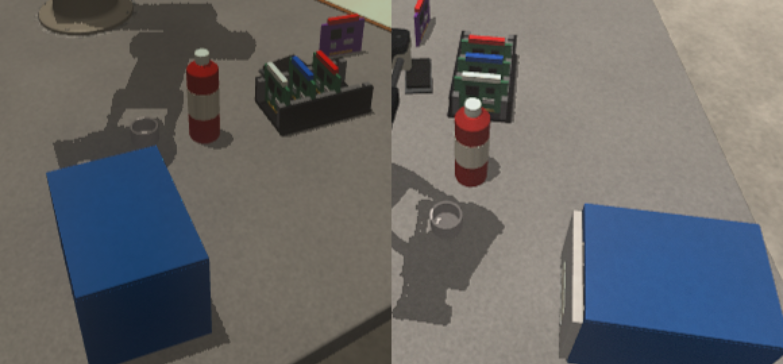

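The drawer front sits flush against the housing, and the other boards and the bystanders are where they started.

```bash
python3 -c "
from plant import *
print(close_job())"
```

```text
the job is handed in; nothing more can be done
None
```

The yellow board was set down upright on the yellow pad and let go, the drawer was pushed gently shut against its stop, and the job was handed in at about 18 s; `close_job()` gave no verdict, and in the last pictures the other boards and the bystanders look undisturbed.

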